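Pack a sample tube upright and snap the transport cover on

TASK

Take the sample tube out of the slanted rest and stand it upright, stopper up, in the well of the transport pot. Then put the white cover over it and press it straight down past its snap until it sits fully home on the pot's flange, and keep pressing firmly: finish while the gripper still pushes the cover down, do not let go or back off. Leave the other things on the bench alone.

Things in the scene. Friction and masses are not known exactly. Their poses are not given: they have to be found in the camera images.
- tube: Stoppered sample tube, 78 mm long, glass 13 and stopper 14 mm in diameter, 15 g. It starts leaning in the slanted rest, stopper uppermost, 50 mm sticking out. Its +y axis runs along it from stopper to foot (points down when it stands upright); origin on the tube's side, halfway along; the centre line is at z = +7 mm.
- tube_stopper (a point): Centre of the end face of the tube's stopper, on the tube's centre line (axes as the tube's). The stopper is the last 13 mm.
- tube_foot (a point): Centre of the tube's foot end, on the centre line, 78 mm from the stopper end (axes as the tube's).
- rest: White slanted tube rest, fixed: a 34 x 34 x 34 mm block with a 16 mm bore 28 mm deep, on an 84 x 56 mm plate 5 mm thick. Origin centre underneath, z up. The bore leans 18 degrees from upright, its mouth up and towards the rest's -x (roughly towards the robot); the block's top edge is 51 mm above the bench.
- pot: Grey transport pot, fixed: a 72 mm round flange 6 mm high, with two screwed lugs along its x (104 mm over the ends, 7 mm high), and on it a round neck of 47 mm diameter, tapering to 38 mm between 28 and 37 mm height. Origin centre underneath, z up. In the middle is the tube well. Three spring balls stick out of the neck, 14 mm above the bench. It may be turned any way.
- well_mouth (a point): Centre of the mouth of the pot's upright tube well, 37 mm above the bench. The well is 15.5 mm in diameter, widening as a funnel to 24 mm in its top 6 mm, 31 mm deep (floor 6 mm above the bench). A tube standing in it reaches 84 mm above the bench and may lean up to 6 degrees.
- cover: White round snap cover, 70 g, open below, standing on the bench: skirt 63 mm in diameter up to 34 mm, cone to 42 mm, then a straight chimney 36 mm in diameter (grip here) to the flat closed top at 86 mm. Inside 56 mm in the skirt, 30 mm in the chimney (ceiling at 82 mm); a lip of 49 mm inner diameter in the lowest 3 mm. Origin centre of its underside, z up.
- catch0 (a joint): First of three 12 mm steel spring balls, sticking out 3 mm from the neck; 0 fully out, up to 0.005 m pushed in. The cover, centred within 3 mm, goes on freely until its lip meets the balls, underside 18 mm above the bench; about 8 to 15 N pushes it past, then the force drops, the balls pull the lip under them: home, underside on the flange at 6 mm.
- catch1 (a joint): Second spring ball, likewise.
- catch2 (a joint): Third spring ball, likewise.
- specimen_a: Bystander: screw-cap specimen cup, 60 mm in diameter, 70 mm high; origin centre underneath.
- lugol: Bystander: small bottle with a dark cap, 33 mm in diameter, 74 mm high; origin centre underneath.
- vial_green: Bystander: capped pill vial, 35 mm in diameter, 80 mm high; origin centre underneath.
- marker_a: Bystander: marker pen, lying, 135 mm long; origin centre underneath.
- syringe_b: Bystander: syringe, lying, 100 mm long; origin centre underneath.
- hemostat: Bystander: steel haemostat clamp, lying, 135 mm long; origin centre underneath.
- scissors_a: Bystander: scissors, lying, 199 mm long; origin centre underneath.

How it is judged:
By the outcome, as a careful person would: the job done as asked, in the order asked, and still so for the second after the job is handed in, while the arm keeps its last pose, push and grip.
It also fails if it takes over 72 s, if anything falls off the work surface, if the arm or the gripper's body presses on something with over 40 N, if the wrist force passes 120 N, or if a joint passes its speed limit or range.

ROBOT

A 7-joint arm with a two-finger parallel gripper is mounted at the origin on a cart in front of the work surface, level with it; the furniture and walls round the work are solid. World frame = base frame: x ahead of the robot, y to its left, z up, the work surface at z = 0. Lengths are in mm, angles in rad, forces in N, time in s.
With the tool pointing down it reaches from about 425 to 875 mm from the base axis. Payload 4.7 kg.
Tool frame: the origin (TCP) lies at the centre of the arm's flange, where the gripper is bolted on; the fingertips stand 182 mm ahead of it and the grasp point (between the pads) lies 164 mm ahead of it; z points along the fingers, y is the direction in which the jaws open and shut (so a half turn about z gives the same grasp; the last joint's range is limited). The gripper opens to 87 mm and grips with 3 to 60 N. Pads are 19 mm wide; open, the fingers measure 117 mm over their backs; the gripper's body (75 mm by 190 mm) begins 51 mm behind the grasp point.
Start: joints at [-1.123, 0.321, -0.07, 1.45, 0.023, 1.371, -0.057], TCP at [273.225, 589.792, 404.787] pointing down, gripper open.
Joint ranges: [-2.86, 2.86], [-0.3, 2.09], [-1.38, 1.24], [0.06, 2.45], [-1.56, 4.7], [0.09, 2.05], [-2.69, 2.69]. Speed limits (rad/s): [2.57, 2.57, 3.14, 3.14, 3.14, 3.14, 3.14].

INTERFACE

Orientations are given as a rotation vector (axis times angle).
In Python, from rig import ctrl gives the robot as it stands.
- The arm moves only by the shell command python3 -m pendant 'ROWS'. ROWS is text: rows parted by semicolons, each of 7 numbers parted by spaces: the turn, a rotation vector about the tool's x, y, z each as a share of 0.1 rad, from -1 to 1, then the shift along the tool's x, y, z each as a share of 30 mm, from -1 to 1, then the opening, from -1 (shut) to 1 (fully open), so that 0 is half open. In form: wx wy wz tx ty tz claw; .... A call has 1 to 8 rows; each row shifts and turns the commanded pose from where the row before left it, along the tool's axes as they then stand; what a row does not reach is not made up. A row lasts 1/12 s, in which the tool goes at most 41.7 mm and 7.16 degrees, less where a joint would pass 70% of its speed; a pose out of reach is approached as far as the arm can. A call with a number of a shift or a turn outside -1 to 1 is refused whole. A call with a gripper value outside its range is refused whole. The fingers move at their own pace and stop on an object; the grip force is fixed at half the most. Time passes only in rows, so rows that do not move let the fingers close. It gives the time, the measured TCP pose, the force and the opening at its end, in the units of the state.
- ctrl.get_obs(): the state, without advancing time (a new reading comes with each control period).
- ctrl.camera(name): name is "side" or "top" or "wrist"; returns a dict with "pixels" (384x512x3 uint8, blue, green, red), "range_z" (384x512 float32, mm along the optical axis (not along the pixel's ray), 0 where there is no reading), "fovy" (degrees; the focal length in pixels is half the picture's height over the tangent of half this angle, whatever the lens; pixels are square), "cx", "cy" (the principal point, pixels), "dist_coeffs" ([k1, k2, p1, p2, k3] as OpenCV has them; the pictures are not rectified), "R" (3x3) and "t" (3): a world point X has camera coordinates R X + t. Camera axes: x right, y down, z forward; pixel columns grow to the right and rows downward; lengths in mm; the calibration is good to about 2 mm. A picture is of the moment at which its call begins.
- ctrl.sign_off(): hands the job in, once; it reports no verdict.
The state is a dict: "t": time; "qpos": joint angles; "qd": joint speeds; "joint_torque": joint torques, N m; "tcp_pos": TCP position; "tcp_rot": TCP orientation; "ft_force": force on the tool from outside, world axes, zero at the start; "ft_torque": the same for the moment, N m; "width": opening from 0.0 (shut) to 1.0 (fully open).
Only numpy, scipy, OpenCV 4.12 (cv2) and the standard library are available. Lean on these libraries where they do the work, as an engineer would, in place of code of your own. Each camera call takes 0.05 s, during which the arm holds its last target.

## Working session

There is one attempt and no reset: what is moved stays moved. The work goes in short steps, Python scripts to look and compute and a shell command to move; the robot and the scene stay as the last step left them, time stands still between calls to the robot, and variables do not carry over. Pictures are saved under pics/ and viewed, and the job is handed in when it is done.

```bash
ls; mkdir -p pics
python3 - <<'E'
from rig import ctrl
import cv2,numpy as np
o=ctrl.get_obs();print({k:np.round(v,3).tolist() for k,v in o.items()})
for n in ['top','side','wrist']:
    c=ctrl.camera(n);cv2.imwrite(f'pics/{n}0.png',c['pixels']);np.savez(f'pics/{n}0.npz',**c)
    print(n,c['fovy'],c['cx'],c['cy'],c['dist_coeffs'],np.round(c['R'],3).tolist(),np.round(c['t'],1))
E
```

```text
pics
{'t': 0.0, 'qpos': [-1.123, 0.322, -0.07, 1.452, 0.023, 1.371, -0.057], 'qd': [-0.0, -0.0, -0.001, -0.001, -0.0, -0.001, 0.0], 'joint_torque': [-0.0, -49.129, -0.404, -31.253, -0.064, 0.043, 0.0], 'tcp_pos': [273.135, 589.598, 403.659], 'tcp_rot': [-0.676, -3.068, 0.003], 'ft_force': [-0.398, 0.962, 0.243], 'ft_torque': [0.007, 0.021, 0.03], 'width': 1.001}
top 50.38150863218174 254.80091740801345 200.68219400872505 [0.05140386 0.         0.         0.         0.        ] [[0.012, -1.0, -0.005], [-0.999, -0.012, -0.038], [0.038, 0.006, -0.999]] [ 109.9  527.7 1193.8]
side 51.7930165964606 259.40430730569517 193.0699982605066 [0.0042862 0.        0.        0.        0.       ] [[-0.997, -0.074, -0.018], [-0.017, 0.451, -0.892], [0.074, -0.89, -0.451]] [ 547.7   23.2 1021.6]
wrist 64.30491385513353 254.27071310821765 190.02367528606212 [-0.00910407  0.          0.          0.          0.        ] [[0.42, 0.908, -0.002], [0.873, -0.403, 0.275], [0.249, -0.117, -0.961]] [-649.5  -33.   390.1]
```

View pics/top0.png

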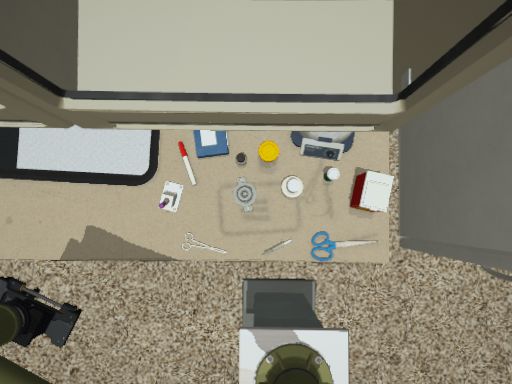

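View pics/side0.png

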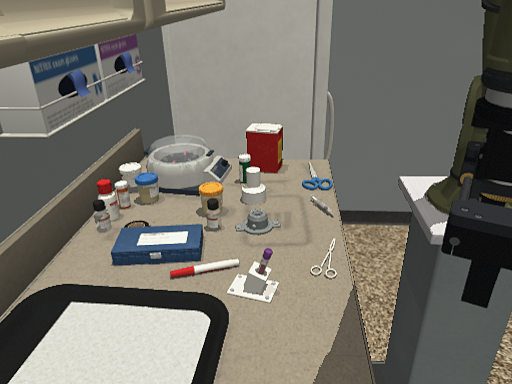

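View pics/wrist0.png

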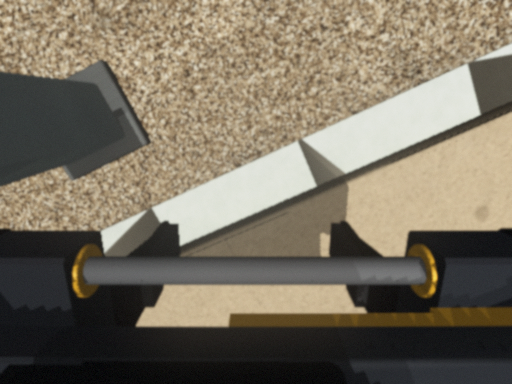

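Top view: pot at about (245,193), cover (292,186), rest with tube (171,196), marker (187,163) and haemostat (205,245). Now I'll measure from the point cloud.

```bash
cat > h.py <<'E'
import numpy as np,cv2
from scipy.spatial.transform import Rotation as Ro
def K(c):
    f=c['pixels'].shape[0]/2/np.tan(np.radians(float(c['fovy']))/2)
    return np.array([[f,0,float(c['cx'])],[0,f,float(c['cy'])],[0,0,1]])
def cloud(c,box=None):
    h,w=c['range_z'].shape
    if box is None: box=(0,0,w,h)
    u,v=np.meshgrid(np.arange(box[0],box[2]),np.arange(box[1],box[3]))
    p=np.stack([u,v],-1).reshape(-1,1,2).astype(float)
    n=cv2.undistortPoints(p,K(c),np.array(c['dist_coeffs'],float))[:,0]
    z=c['range_z'][box[1]:box[3],box[0]:box[2]].ravel()
    X=np.c_[n*z[:,None],z]
    W=(X-c['t'])@c['R']
    return W.reshape(u.shape+(3,)),z.reshape(u.shape)
def proj(c,P):
    r,_=cv2.Rodrigues(np.array(c['R'],float))
    return cv2.projectPoints(np.array(P,float).reshape(-1,1,3),r,np.array(c['t'],float),K(c),np.array(c['dist_coeffs'],float))[0][:,0]
E
python3 - <<'E'
from h import *
for n,bs in [('top',dict(pot=(225,170,265,215),cover=(275,170,310,202),rest=(155,178,190,215))),('side',dict(pot=(230,200,285,240),cover=(235,160,272,208),rest=(222,243,285,305)))]:
    c=np.load(f'pics/{n}0.npz')
    for k,b in bs.items():
        W,z=cloud(c,b);P=W[z>0]
        print(n,k,'bench z',np.round(np.percentile(P[:,2],[2,10,30]),1),'max',P[:,2].max().round(1))
        for lo,hi in [(3,9),(9,32),(32,45),(45,60),(60,80),(80,95),(95,110)]:
            Q=P[(P[:,2]>lo)&(P[:,2]<hi)]
            if len(Q)>3: print('  ',lo,hi,len(Q),'mean',Q.mean(0).round(1),'min',Q.min(0).round(1),'max',Q.max(0).round(1))
    px=c['pixels']
    for k,b in bs.items():
        cv2.imwrite(f'pics/{n}_{k}.png',cv2.resize(px[b[1]:b[3],b[0]:b[2]],None,fx=9,fy=9,interpolation=cv2.INTER_NEAREST))
E
```

```text
top pot bench z [-4.9 -3.  -0.8] max 42.4
   3 9 389 mean [549.  148.2   5.5] min [486.1  88.9   3. ] max [617.8 206.2   9. ]
   9 32 87 mean [547.7 148.5  22.1] min [510.5 119.2   9. ] max [590.1 181.1  32. ]
   32 45 131 mean [546.2 148.3  36. ] min [526.9 127.4  32.1] max [567.6 170.8  42.4]
top cover bench z [-4.7 -2.8 -0.7] max 91.7
   3 9 63 mean [579.2   6.5   4.1] min [526.9 -44.    3. ] max [619.6  57.4   6.6]
   9 32 27 mean [563.1  22.9  27.6] min [537.4 -20.1   9.6] max [598.6  40.7  31.9]
   32 45 204 mean [565.9  12.   37.2] min [537.4 -19.9  32.2] max [598.3  41.   44.7]
   45 60 10 mean [560.3  21.2  53.5] min [550.5   8.   46. ] max [579.6  28.1  58.9]
   60 80 6 mean [563.8  17.2  74.5] min [552.3  -1.   67.8] max [585.3  26.2  79.9]
   80 95 132 mean [567.9  10.5  85.6] min [551.5  -5.9  80.6] max [584.9  27.6  91.7]
top rest bench z [-5.2 -2.9 -0.7] max 95.0
   3 9 262 mean [541.4 357.2   5.1] min [483.6 311.8   3. ] max [591.5 412.6   8.9]
   9 32 41 mean [540.  358.9  21. ] min [501.9 340.8   9.1] max [575.2 379.2  31.5]
   32 45 73 mean [524.3 365.7  40.1] min 
[... 1099 characters left out ...]
 15.7  86. ] min [547.4  -9.1  80.2] max [581.5  29.1  89.3]
side rest bench z [-0.2  0.6  1.4] max 96.6
   3 9 753 mean [536.5 365.9   6.1] min [478.8 216.9   3. ] max [602.3 409.3   8.9]
   9 32 294 mean [551.1 358.2  18.5] min [497.1 293.3   9. ] max [601.2 432.1  32. ]
   32 45 191 mean [520.4 380.5  40. ] min [502.3 356.9  32. ] max [546.1 390.6  44.8]
   45 60 167 mean [526.3 374.1  50.2] min [508.7 350.   45. ] max [542.2 387.2  60. ]
   60 80 67 mean [512.6 377.7  70. ] min [503.  371.6  60.2] max [521.2 381.6  80. ]
   80 95 76 mean [505.7 378.   89.2] min [497.9 368.2  80. ] max [513.6 382.9  94.9]
   95 110 9 mean [507.7 375.4  95.7] min [505.1 370.2  95.1] max [509.9 381.1  96.6]
```

Run:
```python
import cv2,numpy as np
t=[cv2.resize(cv2.imread(f'pics/{n}_{k}.png'),(390,290) ) for n in('top','side') for k in('rest','pot')]
cv2.imwrite('pics/mont.png',np.vstack([np.hstack(t[:2]),np.hstack(t[2:])]))
```

```text
(no output)
```

View pics/mont.png

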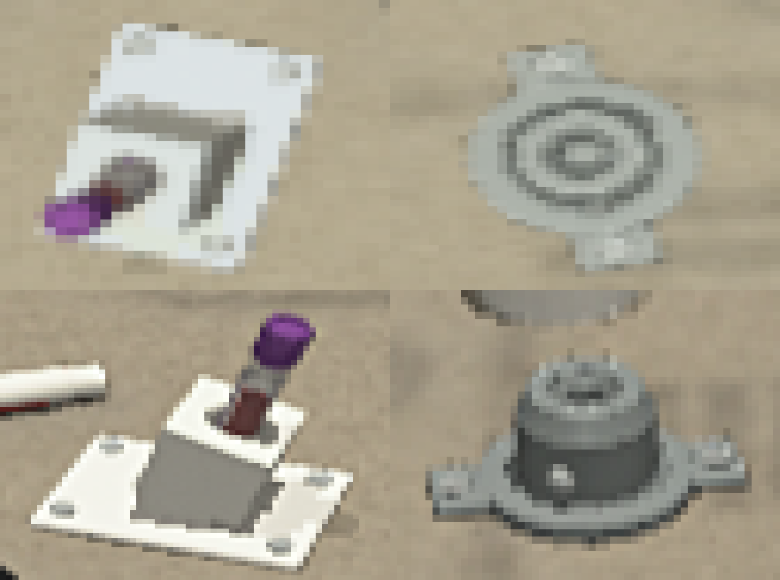

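```bash
cat >> h.py <<'E'
def ray(c,uv):
    n=cv2.undistortPoints(np.array(uv,float).reshape(-1,1,2),K(c),np.array(c['dist_coeffs'],float))[0,0]
    d=c['R'].T@np.array([n[0],n[1],1]);return -c['R'].T@c['t'],d/np.linalg.norm(d)
def tri(rays):
    A=0;b=0
    for o,d in rays:
        M=np.eye(3)-np.outer(d,d);A=A+M;b=b+M@o
    X=np.linalg.solve(A,b);return X,[np.linalg.norm((np.eye(3)-np.outer(d,d))@(X-o)) for o,d in rays]
def purple(c,box):
    p=c['pixels'].astype(int);m=np.zeros(p.shape[:2],bool)
    q=(p[...,0]>p[...,1]+25)&(p[...,2]>p[...,1]+15)
    m[box[1]:box[3],box[0]:box[2]]=q[box[1]:box[3],box[0]:box[2]]
    v,u=np.nonzero(m);return u.mean(),v.mean(),len(u)
E
python3 - <<'E'
from h import *
T=np.load('pics/top0.npz');S=np.load('pics/side0.npz')
a=purple(T,(150,190,180,215));b=purple(S,(250,240,280,275));print(a,b)
X,r=tri([ray(T,a[:2]),ray(S,b[:2])]);print('stopper mid',X.round(1),r)
def plane(c,uv,z):
    o,d=ray(c,uv);return o+d*(z-o[2])/d[2]
# depth-based: plane-intersect top-surface points centroid using silhouettes by depth
for n,c,b,zz in [('pot',T,(225,170,265,215),37),('pot',S,(230,200,285,240),37),('cover',T,(275,170,310,202),86),('cover',S,(240,160,267,208),86)]:
    W,z=cloud(c,b); m=(abs(W[...,2]-zz)<6)&(z>0)
    # per pixel ray-plane intersection with exact height
    v,u=np.nonzero(m);P=np.array([plane(c,(b[0]+x,b[1]+y),zz) for x,y in zip(u,v)])
    cc=cv2.minEnclosingCircle(P[:,:2].astype(np.float32));print(n,len(P),'mean',P.mean(0).round(1),'bbox ctr',((P.max(0)+P.min(0))/2).round(1),'size',(P.max(0)-P.min(0)).round(1),cc)
R=np.array(Ro.from_rotvec([-0.676,-3.068,0.003]).as_matrix());print(R.round(3))
E
```

```text
(np.float64(161.4), np.float64(204.96), 25) (np.float64(267.10526315789474), np.float64(253.23684210526315), 76)
stopper mid [507.5 373.1  87.4] [np.float64(0.9566128643550572), np.float64(0.9566128643549476)]
pot 146 mean [546.5 148.4  37. ] bbox ctr [547.1 149.   37. ] size [40.6 43.3  0. ] ((545.9591674804688, 148.50689697265625), 22.287067413330078)
pot 168 mean [542.5 154.7  37. ] bbox ctr [542.6 155.6  37. ] size [41.6 50.3  0. ] ((542.3423461914062, 155.3939666748047), 26.739614486694336)
cover 132 mean [567.9  10.6  86. ] bbox ctr [568.1  10.8  86. ] size [33.4 33.2  0. ] ((568.1390991210938, 10.786389350891113), 17.744121551513672)
cover 98 mean [563.5  15.6  86. ] bbox ctr [564.2  14.7  86. ] size [34.9 51.1  0. ] ((561.8627319335938, 14.610807418823242), 26.026926040649414)
[[-0.907  0.42  -0.   ]
 [ 0.42   0.907 -0.002]
 [-0.    -0.002 -1.   ]]
```

```bash
cat >> h.py <<'E'
def Rzy(z,y):
    z=np.array(z,float);z/=np.linalg.norm(z);y=np.array(y,float);y-=z*(y@z);y/=np.linalg.norm(y);return np.c_[np.cross(y,z),y,z]
def plan(Rt,grasp):
    from rig import ctrl
    o=ctrl.get_obs();R=Ro.from_rotvec(o['tcp_rot']).as_matrix();p=np.array(o['tcp_pos'])
    w=Ro.from_matrix(R.T@Rt).as_rotvec();tcp=np.array(grasp)-164*Rt[:,2]
    s=Rt.T@(tcp-p)
    print('t',round(o['t'],2),'turn units',(w/.1).round(2),'shift units(after turn)',(s/30).round(2),'mm',s.round(1),'target tcp',tcp.round(1),'F',np.round(o['ft_force'],1),'w',round(o['width'],3))
def grasp():
    from rig import ctrl
    o=ctrl.get_obs();R=Ro.from_rotvec(o['tcp_rot']).as_matrix();return o['tcp_pos']+164*R[:,2],R
d=np.array([-.297,.084,.951]);TUBE=np.array([511.8,371.9,74.2])
E
python3 -c "
from h import *
Rt=Rzy(-d,[.272,.962,0]);plan(Rt,TUBE+110*d)"
```

```text
t 0.15 turn units [-0.26 -3.13 -1.57] shift units(after turn) [-5.77 -4.82  4.29] mm [-173.  -144.6  128.8] target tcp [430.4 394.9 334.8] F [-0.2 -0.3  0. ] w 1.0
```

```bash
python3 -m pendant '-0.07 -0.78 -0.39 0 0 0 1;-0.07 -0.78 -0.39 0 0 0 1;-0.07 -0.78 -0.39 0 0 0 1;-0.06 -0.78 -0.39 0 0 0 1' && python3 -m pendant '0 0 0 -0.82 -0.69 0.61 1;0 0 0 -0.82 -0.69 0.61 1;0 0 0 -0.82 -0.69 0.61 1;0 0 0 -0.82 -0.69 0.61 1;0 0 0 -0.82 -0.69 0.61 1;0 0 0 -0.82 -0.69 0.61 1;0 0 0 -0.82 -0.69 0.61 1;0 0 0 0 0 0 1'
python3 - <<'E'
from h import *
from rig import ctrl
Rt=Rzy(-d,[.272,.962,0]);plan(Rt,TUBE+110*d)
c=ctrl.camera('wrist');np.savez('pics/w1.npz',**c)
im=c['pixels'].copy()
for P,col in [(TUBE+20*d,(0,255,0)),(TUBE-30*d,(0,255,255))]:
    cv2.drawMarker(im,tuple(int(x) for x in proj(c,P)[0]),col,0,14,1)
g,R=grasp();print(g,proj(c,g),proj(c,g+18*R[:,2]))
cv2.imwrite('pics/w1.png',im)
E
```

```text
t: 0.48
tcp_pos: [273.3, 589.8, 404.5]
tcp_rot: [0.387, 2.801, -0.059]
ft_force: [-0.1, 0.2, -0.8]
width: 0.998
t: 1.15
tcp_pos: [434.4, 386.8, 333.4]
tcp_rot: [0.406, 2.801, -0.071]
ft_force: [0.8, -1.6, -0.6]
width: 0.999
t 1.15 turn units [-0.08  0.01 -0.11] shift units(after turn) [ 0.18  0.22 -0.11] mm [ 5.3  6.7 -3.2] target tcp [430.4 394.9 334.8] F [ 0.8 -1.6 -0.6] w 0.999
[480.65932563 375.76429791 178.13284355] [[259.92572084 251.46728229]] [[259.47586406 236.61872881]]
```

View pics/w1.png

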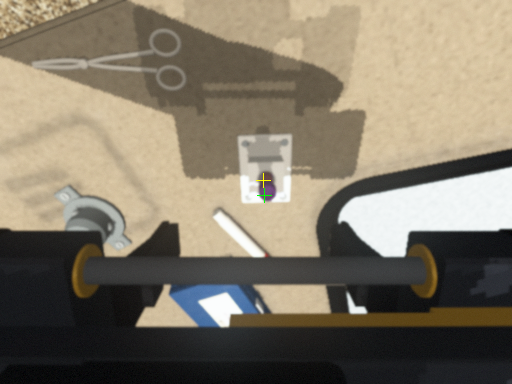

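The wrist view shows the rest's plate at (265,168) and the purple stopper at (266,187), with my predicted marks on it.

```bash
python3 -m pendant '0 0 0 0 0 0 1;0 0 0 0 0 0 1;0 0 0 0 0 0 1'
python3 - <<'E'
from h import *
from rig import ctrl
Rt=Rzy(-d,[.272,.962,0]);plan(Rt,TUBE+110*d)
c=ctrl.camera('wrist');np.savez('pics/w2.npz',**c)
b=(225,120,310,215)
im=c['pixels'].copy()
print(purple(c,b), [proj(c,TUBE+k*d)[0].round(1) for k in (20,13.5,7)])
W,z=cloud(c,b);P=W[z>0]
for lo,hi in [(-3,3),(3,8),(60,77),(77,85),(85,98)]:
    Q=P[(P[:,2]>lo)&(P[:,2]<hi)]
    if len(Q):print(lo,hi,len(Q),Q.mean(0).round(1),Q.min(0).round(1),Q.max(0).round(1))
cv2.imwrite('pics/w2.png',cv2.resize(im[b[1]:b[3],b[0]:b[2]],None,fx=6,fy=6,interpolation=cv2.INTER_NEAREST))
E
```

```text
t: 1.45
tcp_pos: [428.2, 396.8, 335.9]
tcp_rot: [0.386, 2.804, -0.056]
ft_force: [-0.7, -0.1, -0.6]
width: 0.996
t 1.45 turn units [ 0.04 -0.01  0.01] shift units(after turn) [-0.07 -0.04  0.06] mm [-2.2 -1.2  1.8] target tcp [430.4 394.9 334.8] F [-0.7 -0.1 -0.6] w 0.996
(np.float64(252.89005235602093), np.float64(200.01570680628274), 191) [array([251. , 203.5]), array([251.1, 201. ]), array([251.1, 198.6])]
-3 3 4800 [ 5.280e+02  3.954e+02 -4.000e-01] [464.8 319.   -2.4] [607.2 438.8   3. ]
3 8 1775 [522.3 371.9   4.6] [488.7 331.5   3. ] [582.4 404.2   8. ]
60 77 58 [507.7 375.2  67.5] [504.  368.8  60.5] [513.4 380.2  77. ]
77 85 44 [502.9 376.5  80.9] [499.9 368.6  77.1] [507.8 382.2  84.9]
85 98 254 [504.5 375.6  91.4] [498.4 368.4  85. ] [511.8 382.4  95. ]
```

View pics/w2.png

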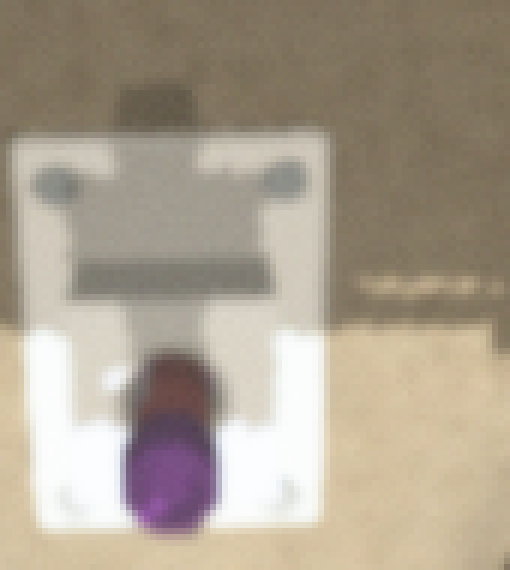

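```bash
sed -i 's/TUBE=np.array.*/TUBE=np.array([511.3,373,74.2])/' h.py; python3 -c "
from h import *
Rt=Rzy(-d,[.272,.962,0]);plan(Rt,TUBE)"
```

```text
t 1.5 turn units [ 0.04 -0.01  0.01] shift units(after turn) [-0.05 -0.01  3.72] mm [ -1.4  -0.2 111.5] target tcp [462.6 386.8 230.2] F [-0.  -0.3 -0.5] w 1.001
```

```bash
python3 -m pendant '0 0 0 -0.05 0 0.6 1;0 0 0 0 0 0.6 1;0 0 0 0 0 0.6 1;0 0 0 0 0 0.6 1;0 0 0 0 0 0.6 1;0 0 0 0 0 0 1;0 0 0 0 0 0 1'
python3 - <<'E'
from h import *
from rig import ctrl
Rt=Rzy(-d,[.272,.962,0]);plan(Rt,TUBE)
c=ctrl.camera('wrist');cv2.imwrite('pics/w3.png',c['pixels'])
c=ctrl.camera('side');b=(200,180,330,310);cv2.imwrite('pics/s3.png',cv2.resize(c['pixels'][b[1]:b[3],b[0]:b[2]],None,fx=4,fy=4))
E
```

```text
t: 2.08
tcp_pos: [456.7, 387.9, 249.7]
tcp_rot: [0.389, 2.805, -0.06]
ft_force: [0.9, -1.0, -0.1]
width: 0.998
t 2.08 turn units [ 0.01 -0.02  0.  ] shift units(after turn) [0.01 0.02 0.68] mm [ 0.4  0.6 20.4] target tcp [462.6 386.8 230.2] F [ 0.9 -1.  -0.1] w 0.998
```

View pics/w3.png

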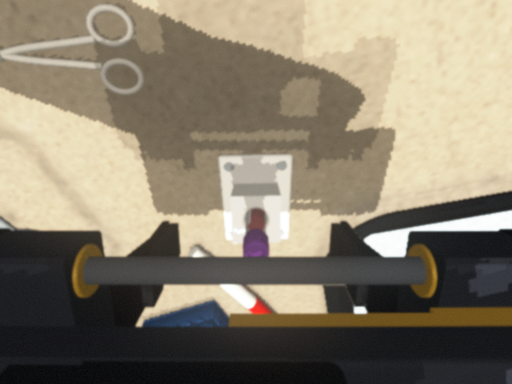

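View pics/s3.png

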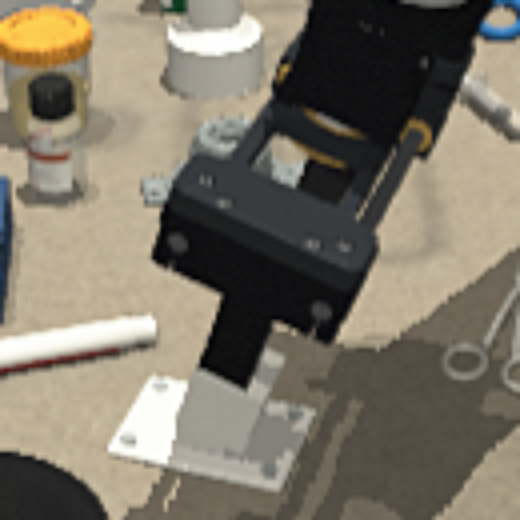

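Stopper sits at (256,243), centred between the fingers (about 170 to 338). I'll lower the last 20 mm and close.

```bash
python3 -m pendant '0 0 0 0 0 0.35 1;0 0 0 0 0 0.33 1;0 0 0 0 0 0 1;0 0 0 0 0 0 1;0 0 0 0 0 0 1' && python3 -m pendant '0 0 0 0 0 0 -1;0 0 0 0 0 0 -1;0 0 0 0 0 0 -1;0 0 0 0 0 0 -1;0 0 0 0 0 0 -1;0 0 0 0 0 0 -1;0 0 0 0 0 0 -1;0 0 0 0 0 0 -1'
python3 - <<'E'
from h import *
from rig import ctrl
Rt=Rzy(-d,[.272,.962,0]);plan(Rt,TUBE); print(ctrl.get_obs()['width']*87)
c=ctrl.camera('wrist');cv2.imwrite('pics/w4.png',c['pixels'])
E
```

```text
t: 2.6
tcp_pos: [463.5, 385.6, 230.9]
tcp_rot: [0.391, 2.804, -0.058]
ft_force: [1.6, 0.3, 0.7]
width: 1.001
t: 3.27
tcp_pos: [463.4, 385.7, 231.0]
tcp_rot: [0.39, 2.804, -0.058]
ft_force: [-0.2, -0.0, 0.1]
width: 0.474
t 3.27 turn units [ 0.02 -0.01 -0.01] shift units(after turn) [0.04 0.03 0.01] mm [1.3 0.8 0.4] target tcp [462.6 386.8 230.2] F [-0.2 -0.   0.1] w 0.474
41.2302601082493
```

View pics/w4.png

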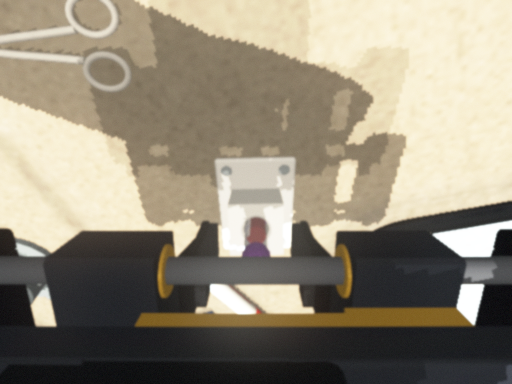

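Fingers at about 208 and 300 are still closing evenly on the tube at (256,235).

```bash
python3 -m pendant '0 0 0 0 0 0 -1;0 0 0 0 0 0 -1;0 0 0 0 0 0 -1;0 0 0 0 0 0 -1;0 0 0 0 0 0 -1;0 0 0 0 0 0 -1;0 0 0 0 0 0 -1;0 0 0 0 0 0 -1'; python3 -c "
from h import *
Rt=Rzy(-d,[.272,.962,0]);plan(Rt,TUBE);print(.0)"
```

```text
t: 3.98
tcp_pos: [463.6, 385.7, 231.1]
tcp_rot: [0.39, 2.803, -0.058]
ft_force: [1.5, 0.3, -0.7]
width: 0.142
t 3.98 turn units [ 0.02 -0.01 -0.01] shift units(after turn) [0.05 0.03 0.01] mm [1.4 0.8 0.4] target tcp [462.6 386.8 230.2] F [ 1.5  0.3 -0.7] w 0.142
0.0
```

```bash
python3 -m pendant '0 0 0 0 0 0 -1;0 0 0 0 0 0 -1;0 0 0 0 0 -0.3 -1;0 0 0 0 0 -0.5 -1;0 0 0 0 0 -0.7 -1;0 0 0 0 0 -0.7 -1;0 0 0 0 0 -0.7 -1;0 0 0 0 0 -0.3 -1' && python3 -m pendant '0 0 0 0 0 0 -1;0 0 0 0 0 0 -1'
python3 - <<'E'
from h import *
from rig import ctrl
c=ctrl.camera('wrist');cv2.imwrite('pics/w5.png',c['pixels'])
c=ctrl.camera('side');b=(200,160,330,310);cv2.imwrite('pics/s5.png',cv2.resize(c['pixels'][b[1]:b[3],b[0]:b[2]],None,fx=4,fy=4))
E
```

```text
t: 4.65
tcp_pos: [434.3, 394.5, 325.8]
tcp_rot: [0.389, 2.802, -0.053]
ft_force: [-0.2, 0.5, 0.3]
width: 0.141
t: 4.82
tcp_pos: [434.8, 393.5, 322.4]
tcp_rot: [0.39, 2.804, -0.058]
ft_force: [-0.2, -0.5, -0.9]
width: 0.144
```

View pics/s5.png

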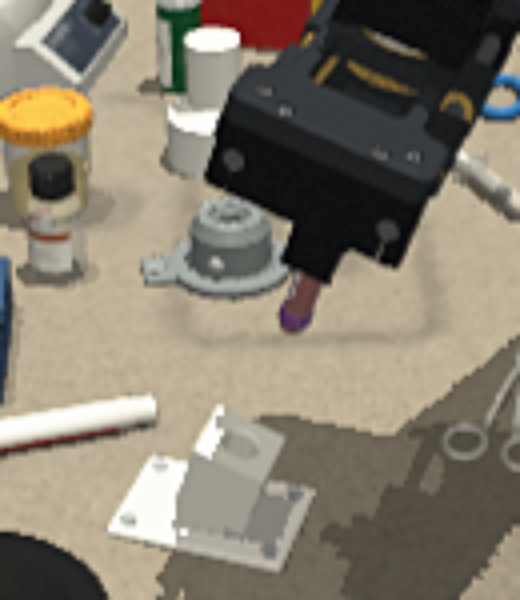

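View pics/w5.png

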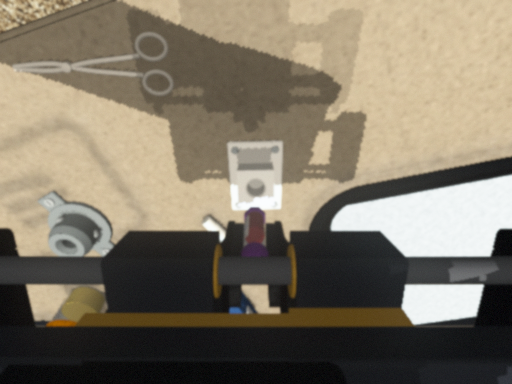

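```bash
echo "V=Rzy([0,0,-1],[.272,.962,0]);POT=np.array([544.5,150.,0])" >>h.py; python3 -c "
from h import *
plan(V,POT+[0,0,135])"
```

```text
t 4.92 turn units [-0.    3.12 -0.01] shift units(after turn) [-5.72 -6.8   0.73] mm [-171.6 -203.9   21.9] target tcp [544.5 150.  299. ] F [-0.2  0.3 -0.3] w 0.145
```

```bash
python3 -m pendant '0 0.6 0 0 0 0 -1;0 0.7 0 0 0 0 -1;0 0.7 0 0 0 0 -1;0 0.7 0 0 0 0 -1;0 0.42 0 0 0 0 -1' && python3 -m pendant '0 0 0 -0.4 -0.48 0 -1;0 0 0 -0.48 -0.57 0.06 -1;0 0 0 -0.48 -0.57 0.06 -1;0 0 0 -0.48 -0.57 0.06 -1;0 0 0 -0.48 -0.57 0.06 -1;0 0 0 -0.48 -0.57 0.06 -1;0 0 0 -0.48 -0.57 0.06 -1;0 0 0 -0.48 -0.57 0.06 -1' && python3 -m pendant '0 0 0 -0.48 -0.57 0.06 -1;0 0 0 -0.48 -0.57 0.06 -1;0 0 0 -0.48 -0.57 0.06 -1;0 0 0 -0.4 -0.5 0.06 -1;0 0 0 -0.1 -0.12 0 -1;0 0 0 0 0 0 -1;0 0 0 0 0 0 -1;0 0 0 0 0 0 -1'
python3 - <<'E'
from h import *
from rig import ctrl
plan(V,POT+[0,0,135]);print(grasp()[0])
c=ctrl.camera('wrist');cv2.imwrite('pics/w6.png',c['pixels']);np.savez('pics/w6.npz',**c)
c=ctrl.camera('side');b=(190,140,320,270);cv2.imwrite('pics/s6.png',cv2.resize(c['pixels'][b[1]:b[3],b[0]:b[2]],None,fx=4.5,fy=4.5,interpolation=cv2.INTER_NEAREST));np.savez('pics/s6.npz',**c)
c=ctrl.camera('top');np.savez('pics/t6.npz',**c)
E
```

```text
t: 5.33
tcp_pos: [435.5, 392.7, 320.6]
tcp_rot: [-0.434, -3.108, -0.001]
ft_force: [0.2, -0.3, -0.6]
width: 0.145
t: 6.0
tcp_pos: [507.1, 232.1, 307.7]
tcp_rot: [-0.434, -3.111, -0.0]
ft_force: [0.0, -0.5, -0.1]
width: 0.136
t: 6.67
tcp_pos: [543.3, 152.4, 301.8]
tcp_rot: [0.429, 3.112, 0.004]
ft_force: [-1.0, 0.4, 0.4]
width: 0.142
t 6.67 turn units [ 0.03 -0.    0.01] shift units(after turn) [-0.06 -0.07  0.09] mm [-1.8 -2.   2.8] target tcp [544.5 150.  299. ] F [-1.   0.4  0.4] w 0.142
[543.37348258 152.83684244 137.77036219]
```

View pics/s6.png

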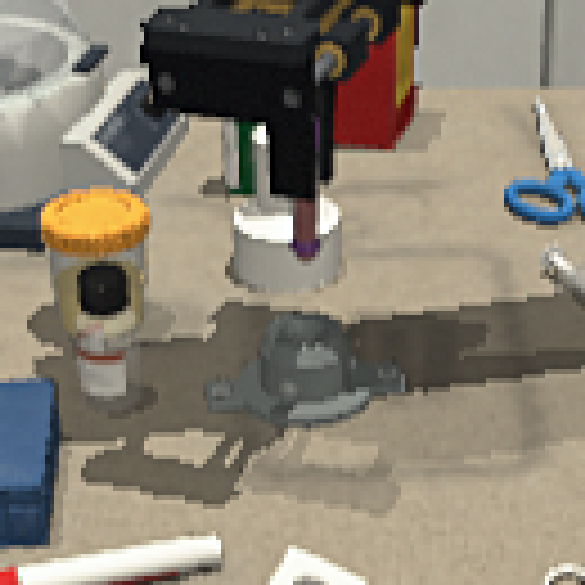

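View pics/w6.png

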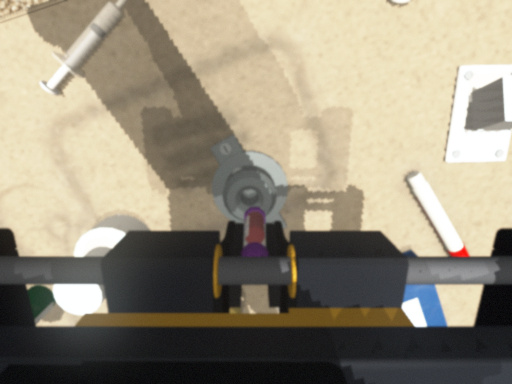

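Run:
```python
from h import *
a=np.linspace(0,2*np.pi,60)
def circ(P,r): return np.array(P)+np.c_[r*np.cos(a),r*np.sin(a),0*a]
g=np.array([543.37,152.84,137.8])
def draw(c,b,s,name,pot):
    im=cv2.resize(c['pixels'][b[1]:b[3],b[0]:b[2]],None,fx=s,fy=s,interpolation=cv2.INTER_NEAREST)
    for C,r,z,col in [(pot,12,37,(0,255,0)),(pot,36,6,(0,255,0)),(g,6.5,g[2]-58,(0,255,255)),(g,7,g[2]+20,(255,255,0))]:
        q=(proj(c,circ([C[0],C[1],z],r))-[b[0],b[1]]+.5)*s-.5
        cv2.polylines(im,[q.astype(int)],1,col,1)
    cv2.imwrite(name,im)
draw(np.load('pics/w6.npz'),(195,130,315,260),4.6,'pics/w6o.png',[544.5,150])
draw(np.load('pics/s6.npz'),(215,140,300,240),5.6,'pics/s6o.png',[544.5,150])
c=np.load('pics/w6.npz');W,z=cloud(c,(205,140,295,225));P=W[(z>0)]
for lo,hi in [(4,8),(33,39)]:
    Q=P[(P[:,2]>lo)&(P[:,2]<hi)];print(lo,len(Q),Q.mean(0).round(1),Q.min(0).round(1),Q.max(0).round(1))
Q=P[(P[:,2]>76)&(P[:,2]<100)];print(len(Q),Q.mean(0),Q.min(0),Q.max(0))
```

```text
4 2434 [532.8 149.4   5.5] [494.1 113.2   4. ] [587.6 184.3   8. ]
33 1155 [540.5 149.2  35.8] [524.3 128.3  33. ] [561.8 169.4  38.4]
184 [537.32971687 155.46634694  92.40083546] [534.53135351 147.38625973  85.15954451] [546.92550738 161.40472201  99.9601403 ]
```

View pics/w6o.png

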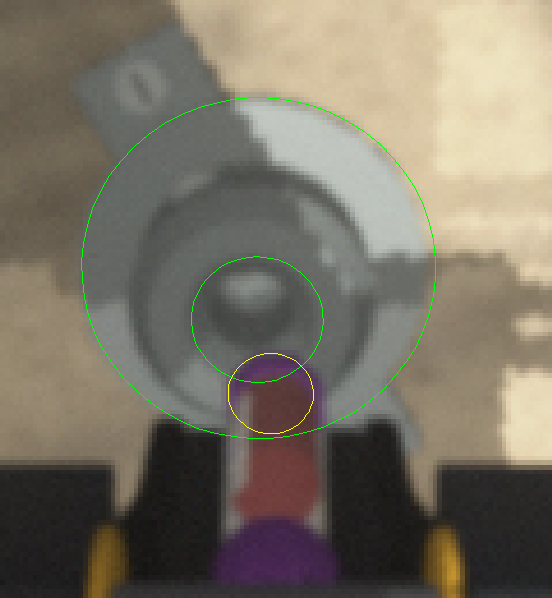

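View pics/s6o.png

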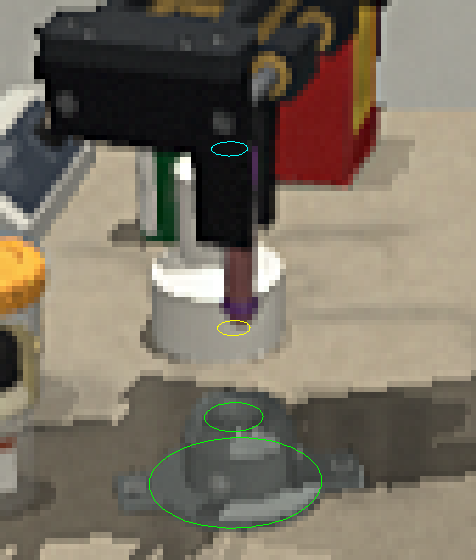

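```bash
python3 -m pendant '0 0 0 -0.09 -0.15 0 -1;0 0 0 0 0 0.3 -1;0 0 0 0 0 0.4 -1;0 0 0 0 0 0.35 -1;0 0 0 0 0 0 -1;0 0 0 0 0 0 -1;0 0 0 0 0 0 -1'
cat >> h.py <<'E'
a_=np.linspace(0,2*np.pi,60)
def over(c,b,s,name,circs):
    im=cv2.resize(c['pixels'][b[1]:b[3],b[0]:b[2]],None,fx=s,fy=s,interpolation=cv2.INTER_NEAREST)
    for C,r,col in circs:
        q=(proj(c,np.array(C)+np.c_[r*np.cos(a_),r*np.sin(a_),0*a_])-[b[0],b[1]]+.5)*s-.5
        cv2.polylines(im,[q.astype(int)],1,col,1)
    cv2.imwrite(name,im)
E
python3 - <<'E'
from h import *
from rig import ctrl
plan(V,[544,149,100]);g,R=grasp();print(g)
cs=[([543.5,149,37],12,(0,255,0)),([543.5,149,6],36,(0,255,0)),(g-[0,0,58],6.5,(0,255,255))]
over(ctrl.camera('wrist'),(195,130,315,260),4.6,'pics/w7o.png',cs)
over(ctrl.camera('side'),(215,140,300,240),5.6,'pics/s7o.png',cs)
E
```

```text
t: 7.4
tcp_pos: [545.3, 145.7, 270.4]
tcp_rot: [0.432, 3.111, 0.003]
ft_force: [-0.5, 0.9, 0.3]
width: 0.141
t 7.4 turn units [ 0.02  0.01 -0.01] shift units(after turn) [0.07 0.09 0.21] mm [2.1 2.8 6.4] target tcp [544. 149. 264.] F [-0.5  0.9  0.3] w 0.141
[545.46990765 146.02853675 106.40028142]
```

View pics/w7o.png

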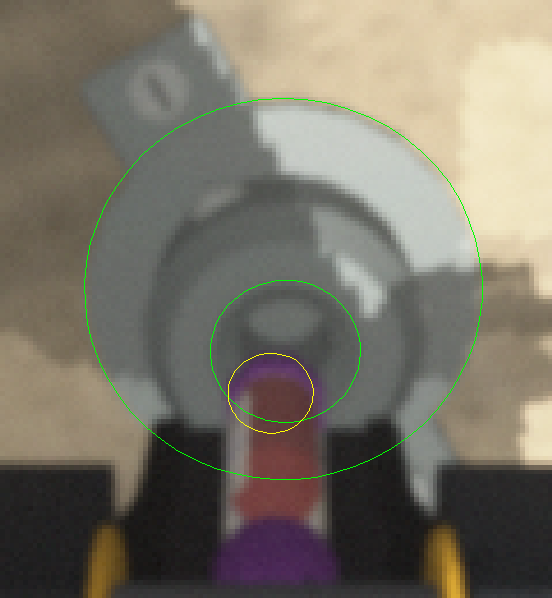

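View pics/s7o.png

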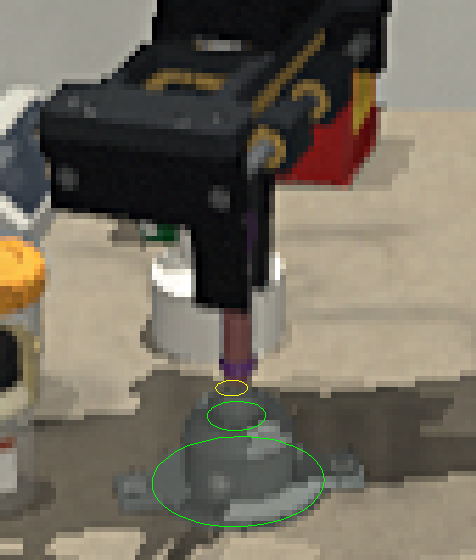

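```bash
python3 -m pendant '0 0 0 0.05 0.03 0 -1;0 0 0 0 0 0.2 -1;0 0 0 0 0 0.2 -1;0 0 0 0 0 0.2 -1;0 0 0 0 0 0 -1;0 0 0 0 0 0 -1' && python3 -m pendant '0 0 0 0 0 0.1 -1;0 0 0 0 0 0.1 -1;0 0 0 0 0 0 -1;0 0 0 0 0 0 -1'
python3 - <<'E'
from h import *
from rig import ctrl
g,R=grasp();print(g,ctrl.get_obs()['ft_force'])
cs=[([543.5,149,37],12,(0,255,0)),([543.5,149,6],36,(0,255,0)),(g-[0,0,58],6.5,(0,255,255))]
over(ctrl.camera('wrist'),(195,130,315,260),4.6,'pics/w8o.png',cs)
over(ctrl.camera('side'),(215,140,300,240),5.6,'pics/s8o.png',cs)
E
```

```text
t: 8.0
tcp_pos: [544.1, 147.0, 252.1]
tcp_rot: [0.432, 3.111, 0.003]
ft_force: [1.0, 0.3, -1.3]
width: 0.142
t: 8.33
tcp_pos: [544.1, 147.0, 246.5]
tcp_rot: [0.432, 3.11, 0.003]
ft_force: [1.1, 0.7, 0.0]
width: 0.138
[544.38345745 147.3408704   82.50687331] [1.10473789 0.70399268 0.03562659]
```

View pics/w8o.png

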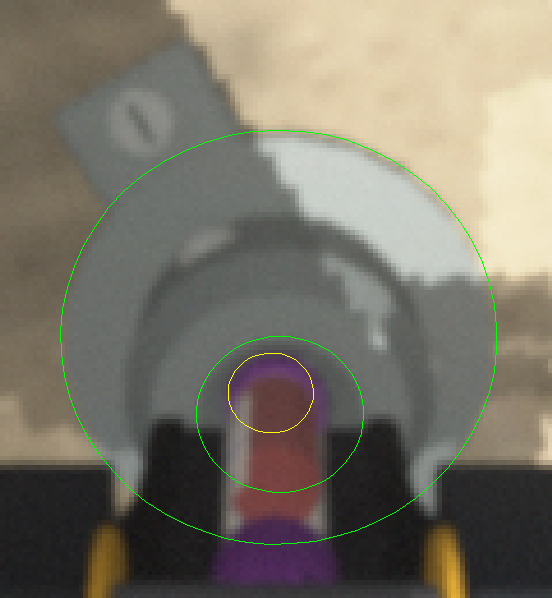

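View pics/s8o.png

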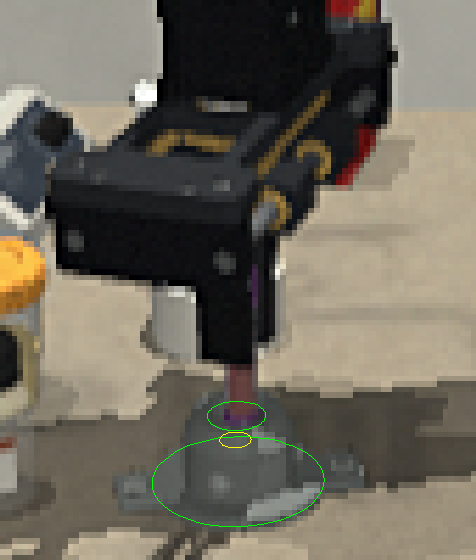

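Foot (278,365 in the wrist crop) now sits inside the funnel and there is no contact force, so I'll keep lowering.

```bash
python3 -m pendant '0 0 0 0 0 0.15 -1;0 0 0 0 0 0.15 -1;0 0 0 0 0 0 -1;0 0 0 0 0 0 -1' && python3 -m pendant '0 0 0 0 0 0.1 -1;0 0 0 0 0 0.05 -1;0 0 0 0 0 0 -1;0 0 0 0 0 0 -1'&& python3 -m pendant '0 0 0 0 0 0.05 -1;0 0 0 0 0 0 -1;0 0 0 0 0 0 -1'
```

```text
t: 8.77
tcp_pos: [544.2, 147.0, 237.3]
tcp_rot: [0.432, 3.11, 0.003]
ft_force: [1.4, 0.9, -0.3]
width: 0.143
t: 9.1
tcp_pos: [544.2, 147.0, 233.0]
tcp_rot: [0.432, 3.11, 0.004]
ft_force: [1.0, 0.6, -0.3]
width: 0.143
t: 9.35
tcp_pos: [544.2, 147.0, 231.6]
tcp_rot: [0.432, 3.11, 0.004]
ft_force: [1.2, 0.8, -1.2]
width: 0.145
```

```bash
python3 -m pendant '0 0 0 0 0 0.05 -1;0 0 0 0 0 0.03 -1;0 0 0 0 0 0 -1;0 0 0 0 0 0 -1' && python3 -m pendant '0 0 0 0 0 0.03 -1;0 0 0 0 0 0.03 -1;0 0 0 0 0 0 -1;0 0 0 0 0 0 -1'
python3 - <<'E'
from h import *
from rig import ctrl
g,R=grasp();print(g,ctrl.get_obs()['ft_force'])
c=ctrl.camera('side');cs=[([543.5,149,37],12,(0,255,0)),([543.5,149,84],7,(0,255,255))]
over(c,(215,140,300,240),5.6,'pics/s9o.png',cs)
E
```

```text
t: 9.68
tcp_pos: [544.2, 147.1, 229.2]
tcp_rot: [0.432, 3.11, 0.004]
ft_force: [1.2, 0.4, -0.4]
width: 0.144
t: 10.02
tcp_pos: [544.5, 147.0, 229.0]
tcp_rot: [0.432, 3.11, 0.004]
ft_force: [-2.5, -0.1, 9.5]
width: 0.141
[544.81417698 147.44363411  65.00693022] [-2.54153177 -0.12404876  9.47122271]
```

View pics/s9o.png

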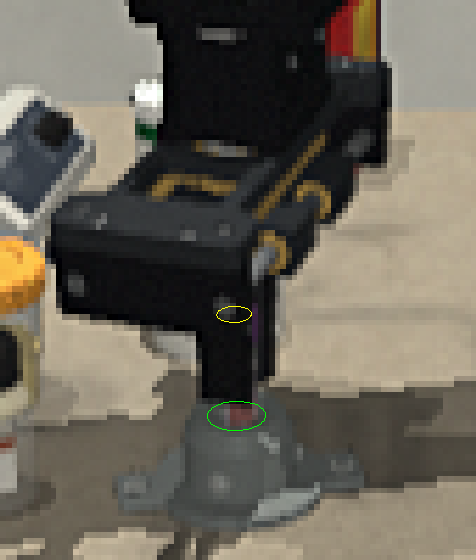

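Contact at the well floor (9.5 N, grasp height 65 against an expected 64). I'll release and rise.

```bash
python3 -m pendant '0 0 0 0 0 -0.04 -1;0 0 0 0 0 0 0;0 0 0 0 0 0 0;0 0 0 0 0 0 0;0 0 0 0 0 0 0;0 0 0 0 0 0 0;0 0 0 0 0 0 0;0 0 0 0 0 0 0' && python3 -m pendant '0 0 0 0 0 -0.2 0;0 0 0 0 0 -0.5 0;0 0 0 0 0 -0.8 1;0 0 0 0 0 -0.8 1;0 0 0 0 0 -0.8 1;0 0 0 0 0 -0.2 1;0 0 0 0 0 0 1;0 0 0 0 0 0 1'
python3 - <<'E'
from h import *
from rig import ctrl
g,R=grasp();print(g,ctrl.get_obs()['width'])
cs=[([543.5,149,37],12,(0,255,0)),([543.5,149,84],7,(0,255,255))]
c=ctrl.camera('side');over(c,(215,140,300,240),5.6,'pics/s10o.png',cs);np.savez('pics/s10.npz',**c)
c=ctrl.camera('wrist');cs=[([543.5,149,6],36,(0,255,0)),([543.5,149,84],7,(0,255,255))]
over(c,(185,90,325,260),3.5,'pics/w10o.png',cs);np.savez('pics/w10.npz',**c)
c=ctrl.camera('top');np.savez('pics/t10.npz',**c)
E
```

```text
t: 10.73
tcp_pos: [544.1, 147.0, 228.6]
tcp_rot: [0.432, 3.111, 0.003]
ft_force: [-0.5, -0.6, 0.0]
width: 0.489
t: 11.4
tcp_pos: [543.8, 146.8, 327.5]
tcp_rot: [0.432, 3.11, 0.004]
ft_force: [-0.2, 0.0, -0.2]
width: 0.872
[544.09925291 147.19203937 163.53036099] 0.8715516937091786
```

View pics/s10o.png

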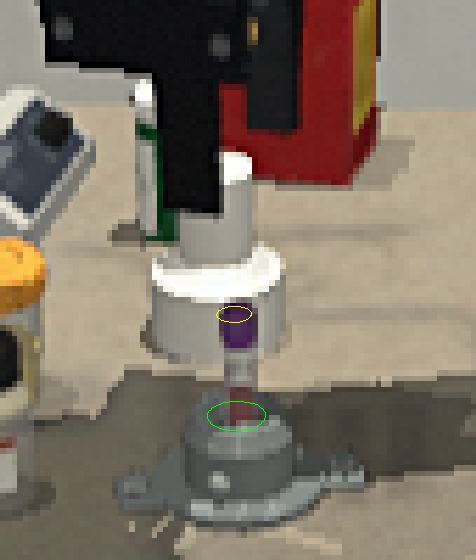

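View pics/w10o.png

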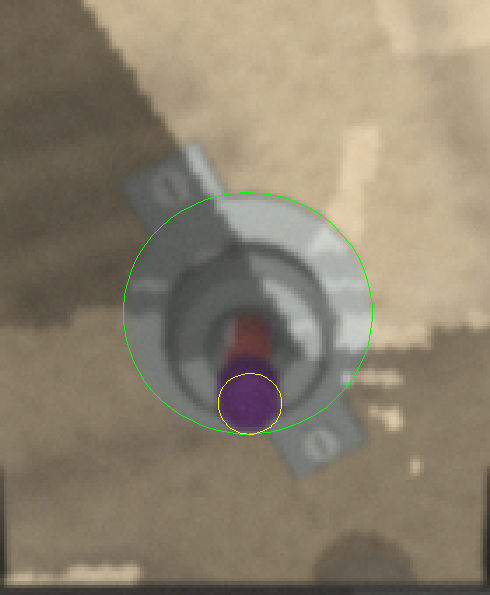

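The tube stands upright in the well: stopper at (249,401) in the wrist crop matches the predicted yellow circle, and the flange matches too. Next is the cover.

```bash
python3 -c "
from h import *
plan(V,[566,12,165])"
```

```text
t 11.55 turn units [ 0.01 -0.01 -0.01] shift units(after turn) [-1.95 -4.12 -0.1 ] mm [ -58.4 -123.5   -3. ] target tcp [566.  12. 329.] F [ 0.  -0.2  0.1] w 0.971
```

```bash
python3 -m pendant '0 0 0 -0.3 -0.62 0 1;0 0 0 -0.35 -0.75 0 1;0 0 0 -0.35 -0.75 0 1;0 0 0 -0.35 -0.75 0 1;0 0 0 -0.35 -0.75 0 1;0 0 0 -0.25 -0.5 0 1;0 0 0 0 0 0 1;0 0 0 0 0 0 1' && python3 -m pendant '0 0 0 0 0 0 1;0 0 0 0 0 0 1'
python3 - <<'E'
from h import *
from rig import ctrl
g,R=grasp();print(g)
c=ctrl.camera('wrist');cs=[([566,12,86],18,(0,255,255)),([566,12,1],31.5,(0,255,0)),([566,12,34],31.5,(0,255,0))]
over(c,(165,70,345,290),2.7,'pics/w11o.png',cs);np.savez('pics/w11.npz',**c)
W,z=cloud(c,(165,70,345,260));P=W[z>0]
for lo,hi in [(82,90),(30,36)]:
    Q=P[(P[:,2]>lo)&(P[:,2]<hi)];print(lo,len(Q),Q.mean(0).round(1),Q.min(0).round(1),Q.max(0).round(1))
E
```

```text
t: 12.22
tcp_pos: [566.3, 11.1, 326.3]
tcp_rot: [-0.436, -3.11, -0.003]
ft_force: [-1.0, -0.5, -0.3]
width: 0.999
t: 12.38
tcp_pos: [566.4, 13.7, 326.8]
tcp_rot: [0.429, 3.112, 0.004]
ft_force: [-0.7, 0.4, 0.5]
width: 0.998
[566.42902018  14.11501839 162.83559761]
82 1664 [565.4  10.9  85.4] [548.3  -6.9  82.1] [583.9  28.5  87.5]
30 724 [560.2  18.3  34.4] [534.9 -20.3  30.1] [651.1  70.8  36. ]
```

View pics/w11o.png

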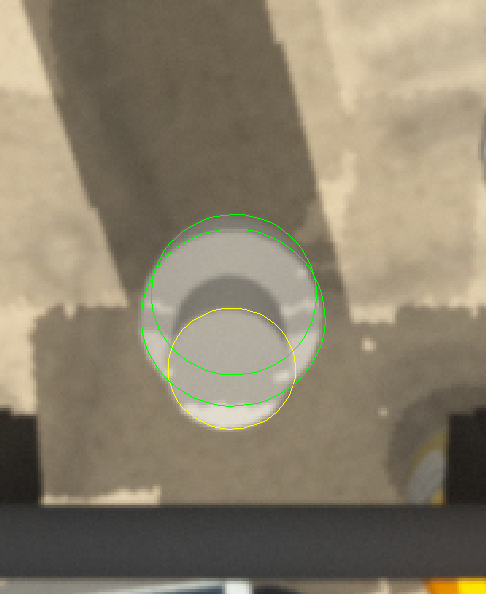

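```bash
python3 -c "
from h import *
plan(V,[566.3,10,64])"
```

```text
t 12.43 turn units [0.03 0.   0.02] shift units(after turn) [-0.03 -0.12  3.3 ] mm [-0.9 -3.5 99. ] target tcp [566.3  10.  228. ] F [ 0.1 -0.1 -0.1] w 0.997
```

```bash
python3 -m pendant '0.03 0 0.02 -0.03 -0.12 0 1;0 0 0 0 0 0.5 1;0 0 0 0 0 0.7 1;0 0 0 0 0 0.7 1;0 0 0 0 0 0.6 1;0 0 0 0 0 0.3 1;0 0 0 0 0 0 1;0 0 0 0 0 0 1'
python3 - <<'E'
from h import *
from rig import ctrl
plan(V,[566.3,10,64]);g,R=grasp();print(g)
c=ctrl.camera('wrist');cs=[([566,11,86],18,(0,255,255)),([566,11,34],31.5,(0,255,0))]
over(c,(100,50,400,350),2,'pics/w12o.png',cs)
E
```

```text
t: 13.1
tcp_pos: [566.6, 8.4, 243.6]
tcp_rot: [0.435, 3.111, -0.001]
ft_force: [0.5, -0.3, -0.2]
width: 1.001
t 13.1 turn units [-0.01  0.01 -0.02] shift units(after turn) [0.02 0.05 0.52] mm [ 0.7  1.5 15.6] target tcp [566.3  10.  228. ] F [ 0.5 -0.3 -0.2] w 1.001
[566.68886542   8.21695261  79.57033187]
```

View pics/w12o.png

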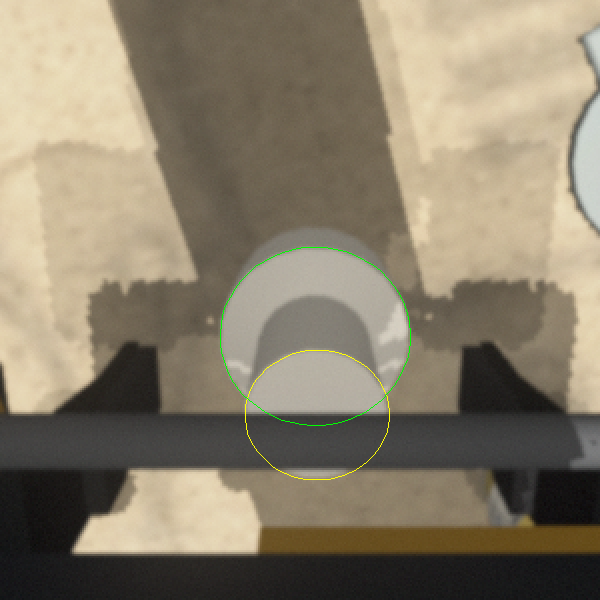

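```bash
python3 -m pendant '0 0 0 0.02 0.05 0.3 1;0 0 0 0 0 0.2 1;0 0 0 0 0 0 1;0 0 0 0 0 0 1;0 0 0 0 0 0 1' && python3 -m pendant '0 0 0 0 0 0 -1;0 0 0 0 0 0 -1;0 0 0 0 0 0 -1;0 0 0 0 0 0 -1;0 0 0 0 0 0 -1;0 0 0 0 0 0 -1;0 0 0 0 0 0 -1;0 0 0 0 0 0 -1' && python3 -m pendant '0 0 0 0 0 0 -1;0 0 0 0 0 0 -1;0 0 0 0 0 0 -1;0 0 0 0 0 0 -1'
python3 - <<'E'
from h import *
from rig import ctrl
plan(V,[566.3,10,64]);g,R=grasp();print(g)
c=ctrl.camera('wrist');cs=[([566,11,86],18,(0,255,255)),([566,11,34],31.5,(0,255,0))]
over(c,(100,50,400,350),2,'pics/w13o.png',cs)
E
```

```text
t: 13.57
tcp_pos: [566.4, 9.7, 228.5]
tcp_rot: [0.436, 3.11, -0.001]
ft_force: [-0.0, 0.1, -0.2]
width: 1.002
t: 14.23
tcp_pos: [566.4, 9.8, 228.4]
tcp_rot: [0.435, 3.11, -0.001]
ft_force: [-0.0, 0.8, -0.4]
width: 0.476
t: 14.57
tcp_pos: [566.4, 9.8, 228.4]
tcp_rot: [0.435, 3.11, -0.001]
ft_force: [-0.6, 0.4, -0.1]
width: 0.414
t 14.57 turn units [-0.01  0.01 -0.03] shift units(after turn) [0.   0.   0.01] mm [0.1 0.1 0.4] target tcp [566.3  10.  228. ] F [-0.6  0.4 -0.1] w 0.414
[566.49729225   9.70453526  64.40962037]
```

View pics/w13o.png

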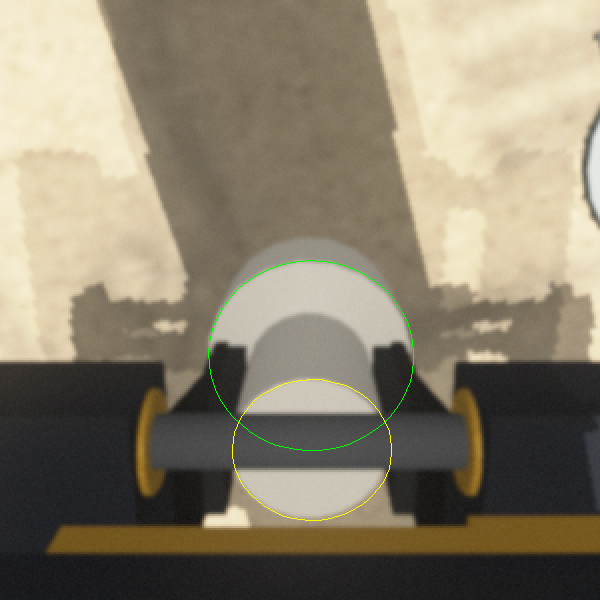

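Gripped at 36 mm as expected. Lifting 100 mm, then over to the pot.

```bash
python3 -m pendant '0 0 0 0 0 -0.3 -1;0 0 0 0 0 -0.6 -1;0 0 0 0 0 -0.7 -1;0 0 0 0 0 -0.7 -1;0 0 0 0 0 -0.7 -1;0 0 0 0 0 -0.4 -1;0 0 0 0 0 0 -1;0 0 0 0 0 0 -1' && python3 -m pendant '0 0 0 0 0 0 -1'
python3 - <<'E'
from h import *
from rig import ctrl
plan(V,[544,147.7,166]);g,R=grasp();print(g)
c=ctrl.camera('side');over(c,(200,100,330,240),4,'pics/s14.png',[])
E
```

```text
t: 15.28
tcp_pos: [566.3, 9.9, 330.7]
tcp_rot: [0.435, 3.109, -0.0]
ft_force: [0.1, 0.2, -1.4]
width: 0.414
t: 15.37
tcp_pos: [565.8, 9.9, 329.2]
tcp_rot: [-0.435, -3.11, 0.002]
ft_force: [-0.2, -0.4, -2.2]
width: 0.415
t 15.37 turn units [-0.01 -0.01 -0.03] shift units(after turn) [ 1.95  4.22 -0.03] mm [ 58.4 126.7  -0.8] target tcp [544.  147.7 330. ] F [-0.2 -0.4 -2.2] w 0.415
[565.5505303    9.75671881 165.15945254]
```

View pics/s14.png

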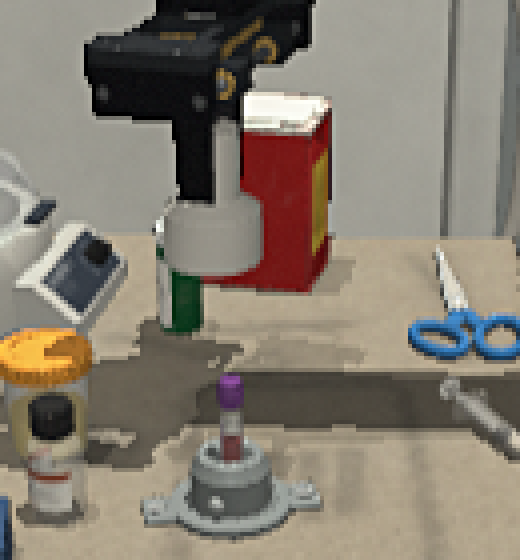

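Cover hangs level at (213,235); the tube stands upright at (230,390). Moving over the pot.

```bash
python3 -m pendant '0 0 0 0.2 0.42 0 -1;0 0 0 0.35 0.75 0 -1;0 0 0 0.35 0.75 0 -1;0 0 0 0.35 0.75 0 -1;0 0 0 0.35 0.75 0 -1;0 0 0 0.25 0.55 0 -1;0 0 0 0.1 0.25 0 -1;0 0 0 0 0 0 -1' && python3 -m pendant '0 0 0 0 0 0 -1;0 0 0 0 0 0 -1;0 0 0 0 0 0 -1'
python3 - <<'E'
from h import *
from rig import ctrl
plan(V,[544,147.7,166]);g,R=grasp();print(g)
cs=[([g[0],g[1],g[2]-64.4],31.5,(0,255,0)),([543.5,149,6],36,(0,255,255))]
c=ctrl.camera('side');over(c,(200,100,330,240),4.2,'pics/s15.png',cs)
c=ctrl.camera('wrist');over(c,(100,50,400,350),2,'pics/w15.png',cs)
E
```

```text
t: 16.08
tcp_pos: [544.1, 150.0, 329.0]
tcp_rot: [-0.429, -3.111, 0.002]
ft_force: [0.3, -0.3, -1.0]
width: 0.413
t: 16.33
tcp_pos: [545.2, 145.7, 330.1]
tcp_rot: [0.44, 3.11, -0.002]
ft_force: [-0.6, 0.6, -0.7]
width: 0.415
t 16.33 turn units [-0.01  0.01 -0.06] shift units(after turn) [0.06 0.05 0.  ] mm [1.7 1.6 0.1] target tcp [544.  147.7 330. ] F [-0.6  0.6 -0.7] w 0.415
[545.31359839 145.46385817 166.11197105]
```

View pics/s15.png

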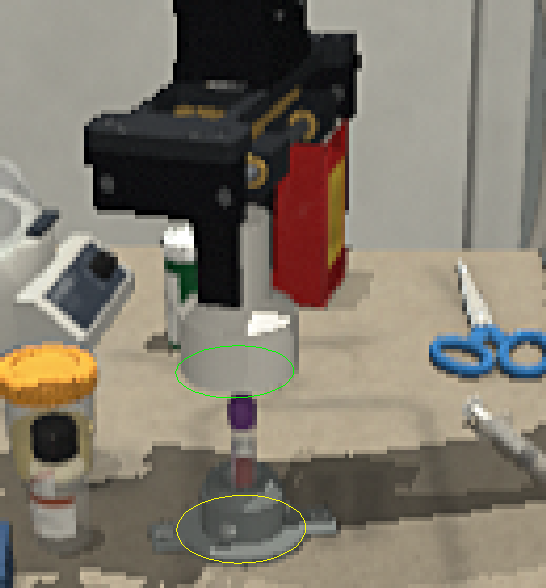

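View pics/w15.png

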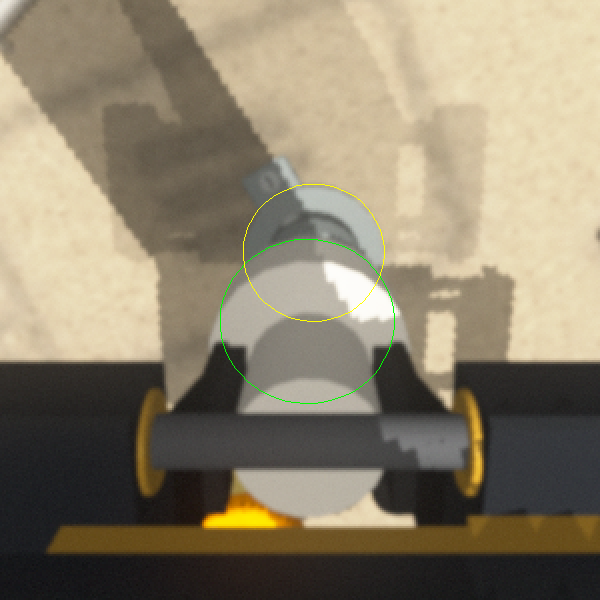

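```bash
python3 -m pendant '0 0 -0.05 0.05 0.05 0 -1;0 0 0 0 0 0 -1;0 0 0 0 0 0 -1;0 0 0 0 0 0 -1;0 0 0 0 0 0 -1'; python3 -c "
from h import *
plan(V,[544,147.7,166])"
```

```text
t: 16.85
tcp_pos: [543.8, 149.5, 330.3]
tcp_rot: [0.428, 3.111, -0.001]
ft_force: [0.2, 0.0, -0.7]
width: 0.417
t 16.85 turn units [-0.01  0.01  0.02] shift units(after turn) [-0.02 -0.06  0.01] mm [-0.7 -1.7  0.3] target tcp [544.  147.7 330. ] F [ 0.2  0.  -0.7] w 0.417
```

```bash
python3 -m pendant '0 0 0.02 -0.02 -0.06 0 -1;0 0 0 0 0 0 -1;0 0 0 0 0 0 -1;0 0 0 0 0 0 -1;0 0 0 0 0 0 -1'
python3 - <<'E'
from h import *
from rig import ctrl
plan(V,[544,147.7,166]);g,R=grasp();print(g)
cs=[([g[0],g[1],g[2]-64.4],31.5,(0,255,0)),([543.5,149,6],36,(0,255,255))]
c=ctrl.camera('side');over(c,(200,100,330,240),4.2,'pics/s16.png',cs)
E
```

```text
t: 17.27
tcp_pos: [543.9, 147.7, 330.3]
tcp_rot: [0.431, 3.111, -0.001]
ft_force: [-0.9, -0.8, -1.2]
width: 0.42
t 17.27 turn units [-0.    0.01  0.  ] shift units(after turn) [-0.    0.    0.01] mm [-0.1  0.1  0.3] target tcp [544.  147.7 330. ] F [-0.9 -0.8 -1.2] w 0.42
[544.00312211 147.54168079 166.31875341]
```

View pics/s16.png

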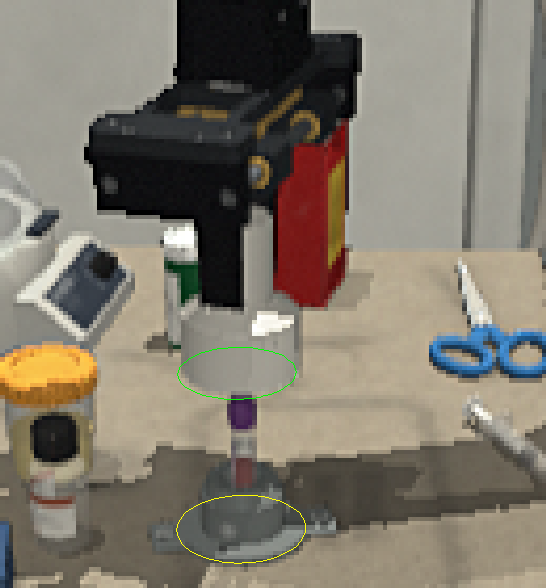

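Cover skirt (183–301, centre 242) lines up with the tube and neck (243). Lowering.

```bash
python3 -m pendant '0 0 0 0 0 0.2 -1;0 0 0 0 0 0.3 -1;0 0 0 0 0 0.3 -1;0 0 0 0 0 0.3 -1;0 0 0 0 0 0.3 -1;0 0 0 0 0 0.3 -1;0 0 0 0 0 0.2 -1;0 0 0 0 0 0 -1' && python3 -m pendant '0 0 0 0 0 0 -1;0 0 0 0 0 0 -1;0 0 0 0 0 0 -1;0 0 0 0 0 0 -1'
python3 - <<'E'
from h import *
from rig import ctrl
plan(V,[544,147.7,82]);g,R=grasp();print(g)
cs=[([g[0],g[1],g[2]-64.4],31.5,(0,255,0)),([543.5,149,6],36,(0,255,255))]
c=ctrl.camera('side');over(c,(200,100,330,240),4.2,'pics/s17.png',cs)
c=ctrl.camera('wrist');over(c,(100,50,400,350),2,'pics/w17.png',cs)
E
```

```text
t: 17.98
tcp_pos: [543.2, 147.4, 271.3]
tcp_rot: [-0.431, -3.11, 0.004]
ft_force: [0.1, -0.1, -0.8]
width: 0.413
t: 18.32
tcp_pos: [544.2, 147.6, 273.9]
tcp_rot: [0.431, 3.11, -0.0]
ft_force: [-0.1, 0.1, -0.8]
width: 0.412
t 18.32 turn units [0.   0.02 0.  ] shift units(after turn) [0.01 0.   0.93] mm [ 0.2  0.  27.9] target tcp [544.  147.7 246. ] F [-0.1  0.1 -0.8] w 0.412
[544.45048121 147.57628559 109.88830619]
```

View pics/s17.png

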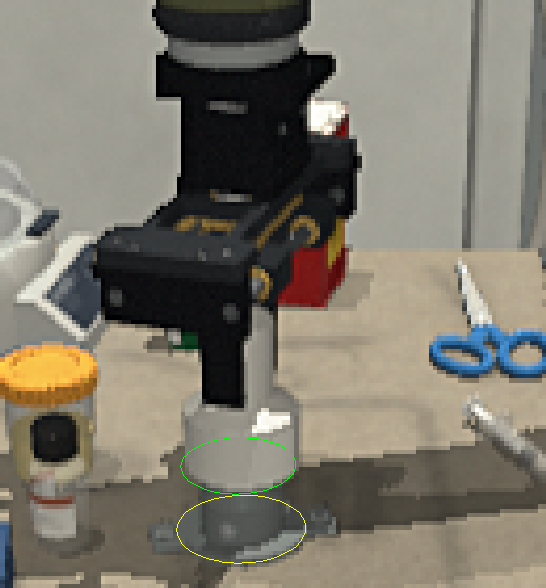

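View pics/w17.png

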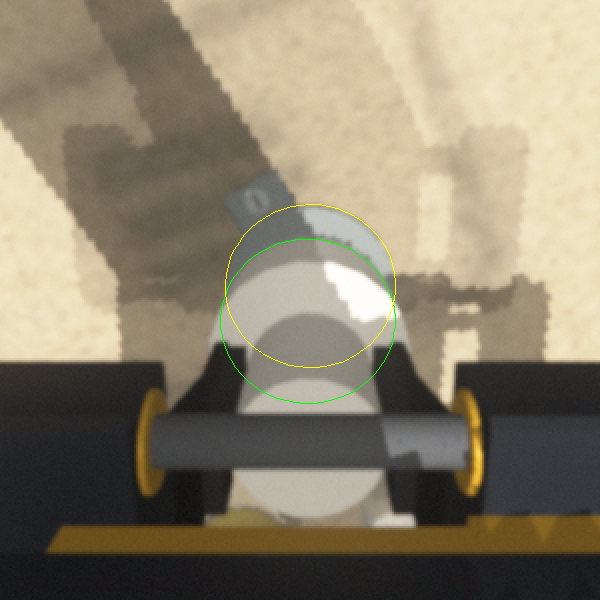

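No contact; everything is aligned. Lowering to just above the balls.

```bash
python3 -m pendant '0 0 0 0 0 0.15 -1;0 0 0 0 0 0.15 -1;0 0 0 0 0 0.1 -1;0 0 0 0 0 0 -1;0 0 0 0 0 0 -1' && python3 -m pendant '0 0 0 0 0 0.15 -1;0 0 0 0 0 0.15 -1;0 0 0 0 0 0.1 -1;0 0 0 0 0 0 -1;0 0 0 0 0 0 -1;0 0 0 0 0 0 -1'; python3 -c "
from h import *
plan(V,[544,147.7,82]);print(grasp()[0])"
```

```text
t: 18.83
tcp_pos: [543.8, 147.5, 260.8]
tcp_rot: [0.431, 3.112, -0.002]
ft_force: [-0.5, -0.3, -1.3]
width: 0.416
t: 19.33
tcp_pos: [544.0, 147.5, 249.3]
tcp_rot: [0.431, 3.111, -0.001]
ft_force: [-0.2, 0.1, -0.2]
width: 0.413
t 19.33 turn units [-0.01  0.01  0.  ] shift units(after turn) [0.   0.01 0.11] mm [0.  0.2 3.3] target tcp [544.  147.7 246. ] F [-0.2  0.1 -0.2] w 0.413
[544.07214105 147.39282592  85.31732605]
```

```bash
for i in 1; do python3 -m pendant '0 0 0 0 0 0.1 -1;0 0 0 0 0 0 -1;0 0 0 0 0 0 -1'; python3 -m pendant '0 0 0 0 0 0.06 -1;0 0 0 0 0 0 -1;0 0 0 0 0 0 -1';python3 -m pendant '0 0 0 0 0 0.06 -1;0 0 0 0 0 0 -1;0 0 0 0 0 0 -1'; done
```

```text
t: 19.58
tcp_pos: [544.1, 147.7, 246.5]
tcp_rot: [0.431, 3.11, -0.0]
ft_force: [1.4, 0.1, -0.1]
width: 0.415
t: 19.83
tcp_pos: [544.5, 147.8, 245.5]
tcp_rot: [0.431, 3.109, 0.001]
ft_force: [0.1, 0.5, 5.6]
width: 0.414
t: 20.08
tcp_pos: [544.9, 147.8, 244.5]
tcp_rot: [0.431, 3.108, 0.002]
ft_force: [-0.1, -0.2, 8.7]
width: 0.417
```

Contact came at underside ≈ 18 mm, as expected. Pressing on.

```bash
python3 -m pendant '0 0 0 0 0 0.07 -1;0 0 0 0 0 0 -1;0 0 0 0 0 0 -1'; python3 -m pendant '0 0 0 0 0 0.07 -1;0 0 0 0 0 0 -1;0 0 0 0 0 0 -1';python3 -m pendant '0 0 0 0 0 0.07 -1;0 0 0 0 0 0 -1;0 0 0 0 0 0 -1'
```

```text
t: 20.33
tcp_pos: [544.5, 147.8, 241.8]
tcp_rot: [0.431, 3.109, 0.001]
ft_force: [0.6, -0.2, 3.9]
width: 0.416
t: 20.58
tcp_pos: [543.8, 147.9, 237.3]
tcp_rot: [0.43, 3.111, -0.001]
ft_force: [4.2, 2.3, -9.8]
width: 0.415
t: 20.83
tcp_pos: [543.5, 147.6, 235.6]
tcp_rot: [-0.431, -3.111, 0.002]
ft_force: [2.4, 1.8, -6.5]
width: 0.414
```

The snap passed (force dropped and reversed). Now I'll seat it on the flange and push.

```bash
python3 -m pendant '0 0 0 0 0 0.07 -1;0 0 0 0 0 0 -1;0 0 0 0 0 0 -1'; python3 -m pendant '0 0 0 0 0 0.07 -1;0 0 0 0 0 0 -1;0 0 0 0 0 0 -1';python3 -m pendant '0 0 0 0 0 0.07 -1;0 0 0 0 0 0 -1;0 0 0 0 0 0 -1'
```

```text
t: 21.08
tcp_pos: [543.8, 147.3, 234.4]
tcp_rot: [0.431, 3.112, -0.002]
ft_force: [0.2, -0.1, -0.6]
width: 0.412
t: 21.33
tcp_pos: [544.0, 147.2, 234.3]
tcp_rot: [0.431, 3.112, -0.001]
ft_force: [-4.5, -0.6, 13.1]
width: 0.413
t: 21.58
tcp_pos: [544.1, 147.2, 234.2]
tcp_rot: [-0.431, -3.112, 0.0]
ft_force: [-10.2, -3.1, 25.4]
width: 0.412
```

```bash
python3 -m pendant '0 0 0 0.05 0 0.01 -1;0 0 0 0 0 0 -1;0 0 0 0 0 0 -1;0 0 0 0 0 0 -1'
python3 - <<'E'
from h import *
from rig import ctrl
g,R=grasp();print(g,ctrl.get_obs()['ft_force'])
cs=[([g[0]-.5,g[1]+1.3,92],18,(0,255,0)),([543.5,149,6],36,(0,255,255))]
c=ctrl.camera('side');over(c,(200,100,330,240),4.2,'pics/s18.png',cs)
c=ctrl.camera('wrist');over(c,(100,50,400,350),2,'pics/w18.png',cs)
b=(225,170,330,215);c=ctrl.camera('top');cv2.imwrite('pics/t18.png',c['pixels'])
E
```

```text
t: 21.92
tcp_pos: [543.5, 147.2, 234.2]
tcp_rot: [0.431, 3.109, 0.0]
ft_force: [-7.0, -3.4, 23.3]
width: 0.414
[543.92968015 147.18774984  70.20877744] [-7.02035041 -3.39928668 23.28901334]
```

View pics/s18.png

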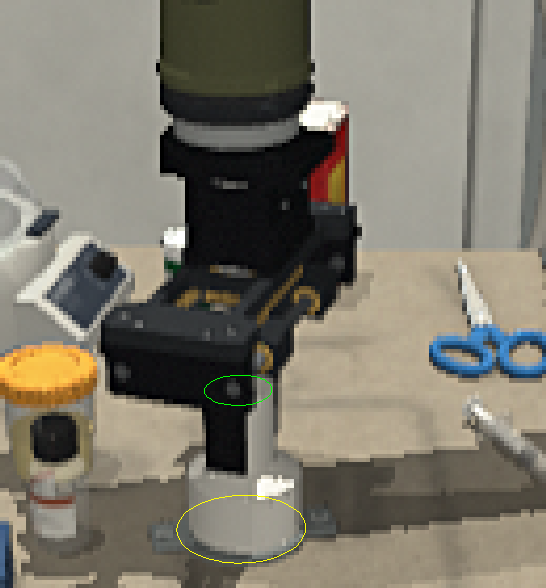

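View pics/w18.png

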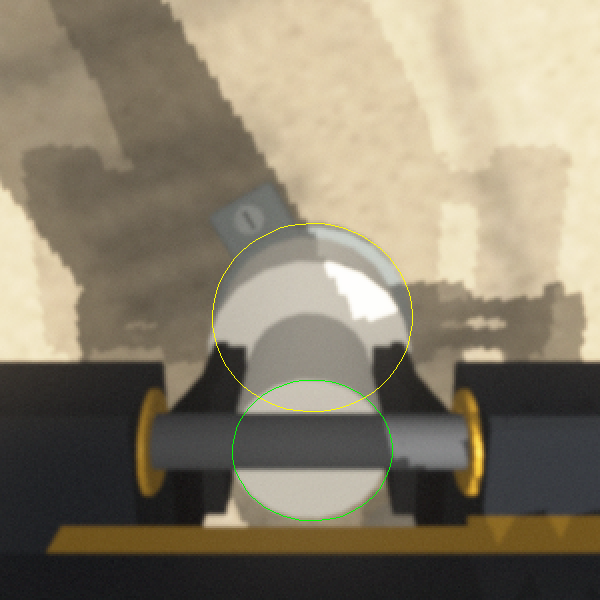

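View pics/t18.png

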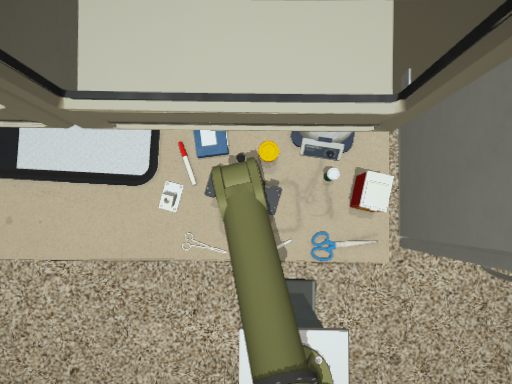

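```bash
python3 -m pendant '0 0 0 0 0 0.02 -1;0 0 0 0 0 0 -1;0 0 0 0 0 0 -1;0 0 0 0 0 0 -1;0 0 0 0 0 0 -1;0 0 0 0 0 0 -1;0 0 0 0 0 0 -1;0 0 0 0 0 0 -1' && python3 -m pendant '0 0 0 0 0 0 -1;0 0 0 0 0 0 -1;0 0 0 0 0 0 -1;0 0 0 0 0 0 -1'
```

```text
t: 22.73
tcp_pos: [543.5, 147.2, 234.2]
tcp_rot: [0.432, 3.109, 0.0]
ft_force: [-8.0, -3.1, 27.5]
width: 0.418
t: 23.07
tcp_pos: [543.5, 147.2, 234.2]
tcp_rot: [0.432, 3.109, 0.0]
ft_force: [-8.5, -2.9, 27.0]
width: 0.415
```

The push holds steady at 27 N with no creep. Handing in.

```bash
python3 -c "
from rig import ctrl
print(ctrl.sign_off())"
```

```text
the job is handed in; nothing more can be done
None
```

The job is done and handed in at about 23 s: the tube stands in the pot's well, stopper up, and the cover is snapped home over it. The gripper was still holding the cover and pushing it down.

**Tube:** I drew it out of the rest along its lean, turned it upright and lowered it until it touched the well floor. The grasp height was 65 mm against an expected 64. After release, the pictures showed it standing upright in the well.

**Cover:** It met the balls at about 18 mm underside height. It reached 8.7 N at the last reading before the force dropped and reversed at the snap. It then stopped dead about 12 mm lower, which matches the flange height of 6 mm.

**Last checks:**
- The downward push held at about 27 N, with no creep and no slip in the grip (opening 36 mm).
- A sideways force of about 9 N on the wrist remained; one small correction only partly removed it.
- The top and side cameras disagreed with each other by 2–4 mm (more for the pot in y). I aligned with the wrist camera and the grasp readings instead, and the cover went on with no contact before the balls.
- In the final pictures the other things on the bench looked unmoved. The lugol bottle and syringe are partly hidden by the arm from above, but both show in the side view.

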